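# Shut the drying cabinet and set its vent screw

### The arm

A 6-joint arm with a two-finger parallel gripper is mounted at the origin on the work surface. World frame = base frame: x ahead of the robot, y to its left, z up, the work surface at z = 0. Lengths are in m, angles in degrees, forces in N, time in s.
With the tool pointing down it reaches from about 0.325 to 0.85 m from the base axis. Payload 15.5 kg.
Tool frame: the origin (TCP) lies at the very end of the fingers, on their centre line; the grasp point (between the pads) lies arm.grip_depth behind it (arm.grip_depth is the distance from the TCP to the grasp point, in m); z points along the fingers, y is the line along which they close (so a half turn about z gives the same grasp; the last joint's range is limited). The gripper opens to 91 mm and grips with 3 to 60 N. Pads are 32 mm wide; open, the fingers measure 118 mm over their backs; the gripper's body (76 mm by 178 mm) begins 60 mm behind the grasp point.
Start: joints at [64.544, 28.281, 77.091, -0, 74.628, -5.472], TCP at [0.214, 0.587, 0.214] pointing down, gripper open.
Joint ranges: [-166.48, 166.48], [-47.26, 123.95], [12.59, 153.08], [-70.14, 250.14], [6.76, 159.57], [-176.63, 176.63]. Speed limits (degrees/s): [108.29, 108.29, 147.25, 172.46, 172.46, 172.46].

### API

Orientations are given as a 3x3 rotation matrix whose columns are the frame's x, y, z axes.
In Python, from rig import arm gives the robot as it stands. Calls block until the motion is done:
- arm.move_to(position, orientation): joint-space move of the TCP to a pose.
- arm.move_l(position, orientation=None, feed=0.15): straight line of the TCP; orientation=None keeps the orientation; feed is the mean speed in m/s.
- arm.move_joints(angles): joint-space move.
- arm.grip(opening): finger opening in m; the grip force is fixed at half the most; returns when the fingers have stopped.
- arm.sleep(seconds).
- arm.solve_ik(position, orientation): joint angles nearest the present ones, or None.
- arm.snapshot(name): name is "scene" or "top" or "wrist"; returns the picture (480x640x3 uint8, red, green, blue); there is no depth.
- arm.get_calibration(name): a dict with "intrinsics" (3x3 intrinsics, pixels), "cam_to_world" (4x4, takes a point from camera to world coordinates). Camera axes: x right, y down, z forward; pixel columns grow to the right and rows downward; lengths in m; the calibration is good to about 2 mm. A picture is of the moment at which its call begins: read the wrist's pose just before it. get_calibration takes no time and is no camera call; for the wrist camera it gives the pose at the moment of the call.
A pose or a line that the arm cannot do raises arm.Unreachable and nothing moves.
- arm.sign_off(): hands the job in; it is judged then, once.
Readings, each from a call of its own:
- arm.current_t(): time.
- arm.current_joint_positions(): joint angles.
- arm.current_dq(): joint speeds.
- arm.current_tau(): joint torques, N m.
- arm.current_ee_pos(): TCP position.
- arm.current_tool_rot(): TCP orientation.
- arm.current_force(): force on the tool from outside, world axes, zero at the start.
- arm.current_torque(): the same for the moment, N m.
- arm.current_width(): finger opening in m.
- arm.current_grasp_force(): force on a finger pad.
Only numpy, scipy, OpenCV 4.12 (cv2) and the standard library are available. Lean on these libraries where they do the work, as an engineer would, in place of code of your own. Each camera call takes 0.05 s, during which the arm holds its last target. There are 200 camera calls.

### The job

The drying cabinet has just been loaded with leaf plaques: push its drop-down door back up until it is fully shut. Then turn the winged vent screw on top of the cabinet clockwise until it seats, back it off a quarter turn, and finish with the screw still held in the gripper at that setting, so that it cannot creep before its lock is fitted. Do not disturb the things lying around.

Things in the scene. Friction and masses are not known exactly. Their poses are not given: they have to be found in the camera images.
- oven: Grey table-top drying cabinet, fixed to the table, 240 deep (x) x 340 wide (y) x 200 high (z). Origin: centre of its underside, on the table. Its front with the door faces its own -x, roughly towards the robot. Its top is flat but for the vent and a cutter.
- oven_door (a joint): Angle of the bottom-hinged door in the cabinet's front, rad: 0 = fully shut (upright), growing as the top edge swings down and outwards (towards the cabinet's -x). Starts about 0.45 to 0.85. Its hinge is stiff: it stays where it is left, and takes about 3 to 11 N at the handle to push up.
- oven_door_hinge (a point): Middle of the door's hinge line (along the cabinet's y), at the outer lower edge of the door, 31 mm above the table. Axes are those of the door: z up the door, -x out of its outer face. The door is 310 wide, 160 high and 14 thick.
- oven_door_handle (a point): Centre of the door's handle, a round steel bar about 12 mm thick and 100 long, along the cabinet's y, standing 35 mm off the outer face. In the door's axes it is 35 mm out (-x) and 129 mm above (z) the hinge point; door shut, it is 160 mm above the table.
- vent_grip (a point): Grip point of the winged thumbscrew of the vent on top of the cabinet: on the screw's upright axis, 249 mm above the table. The wing is an upright steel bar 46 long (its x axis), 11 thick (y) and 34 high; it reaches from 21 mm below this point to 13 mm above it. Under it is a disc 38 across, turning with it (top 25 mm below this point), then a fixed round vent body 68 across.
- vent (a joint): Turn of the thumbscrew, rad, growing clockwise seen from above. 4.0 = seated (hard stop); a quarter turn back from there is 2.43. Starts about 1.3 to 2.7. It needs about 0.1 N m to turn, stays where it is left, and does not rise or sink as it turns.
- pin: Bystander: wooden rolling pin, 280 long, 44 thick, lying on the table to the left of the cabinet (robot's view). Origin: under its middle.
- cutter: Bystander: round metal dough cutter, 58 across, 24 high, lying on the rear part of the cabinet's top. Origin: centre of its underside.
- dish: Bystander: clear plastic bowl, 100 across, 45 high, on the table to the right of the cabinet (robot's view). Origin: centre of its underside.

How it is judged:
By the outcome, as a careful person would: the job done as asked, in the order asked, and still so for the second after the job is handed in, while the arm keeps its last pose, push and grip.
It also fails if it takes over 64 s, if anything falls off the work surface, if the arm or the gripper's body presses on something with over 40 N, if the wrist force passes 120 N, or if a joint passes its speed limit or range.

## Working session

There is one attempt and no reset: what is moved stays moved. The work goes in short steps, each a Python script; the robot and the scene stay as the last script left them, time stands still between calls to the robot, and variables do not carry over. Pictures are saved under pics/ and viewed, at most 10 in all, crops included, and the job is handed in when it is done.

```bash
mkdir -p pics; python3 - <<'E'
from rig import arm
import cv2,numpy as np
for n in("scene","top"):
    im=arm.snapshot(n); cv2.imwrite(f"pics/{n}0.png",im[:,:,::-1])
    c=arm.get_calibration(n); print(n,np.round(c["intrinsics"],1).tolist(),np.round(c["cam_to_world"],3).tolist())
print(arm.grip_depth,arm.current_t(),arm.current_tool_rot(),arm.current_force())
E
```

```text
scene [[493.4, 0.0, 324.6], [0.0, 493.4, 236.1], [0.0, 0.0, 1.0]] [[-0.198, -0.919, 0.339, 0.349], [-0.98, 0.187, -0.067, 0.081], [-0.002, -0.346, -0.938, 1.099], [0.0, 0.0, 0.0, 1.0]]
top [[596.8, 0.0, 309.4], [0.0, 596.8, 233.7], [0.0, 0.0, 1.0]] [[0.023, -0.992, 0.122, 0.544], [-1.0, -0.024, -0.009, 0.034], [0.012, -0.121, -0.993, 1.329], [0.0, 0.0, 0.0, 1.0]]
0.0188 0.1 [[-9.39774315e-01  3.41795275e-01 -4.76198747e-04]
 [ 3.41795594e-01  9.39773754e-01 -1.03138041e-03]
 [ 9.49981333e-05 -1.13202745e-03 -9.99999355e-01]] [-0.21421862  0.2808399   0.18284853]
```

View pics/scene0.png

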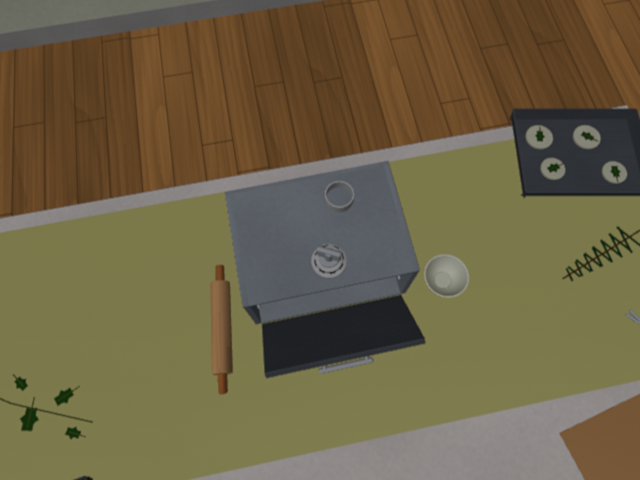

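View pics/top0.png

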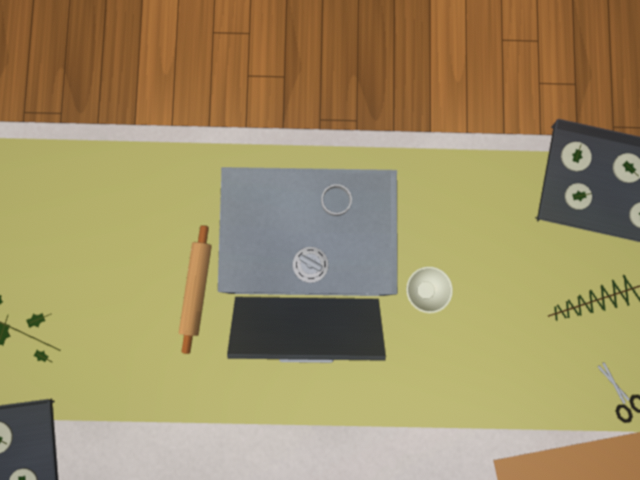

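The cabinet's top corners in the top view are at about (221,168), (397,170), (397,294) and (219,292). The vent is at (310,264), the door's top edge runs (229,357)–(385,357), and the handle is at about (306,361), or (346,366) in the scene view. Next I'll zoom in and cast rays.

```bash
cat > h.py <<'E'
from rig import arm
import cv2,numpy as np
def ray(n,p,cal=None):
    c=cal or arm.get_calibration(n);K=c["intrinsics"];T=np.array(c["cam_to_world"])
    d=T[:3,:3]@np.linalg.inv(K)@np.array([p[0],p[1],1.]);return T[:3,3],d/np.linalg.norm(d)
def onz(n,p,z,cal=None):
    o,d=ray(n,p,cal);return o+d*(z-o[2])/d[2]
def tri(n1,p1,n2,p2):
    o,d=ray(n1,p1);q,e=ray(n2,p2)
    s=np.linalg.lstsq(np.c_[d,-e],q-o,rcond=None)[0]
    a,b=o+d*s[0],q+e*s[1];return (a+b)/2,np.linalg.norm(a-b)
E
python3 - <<'E'
from h import *
t=cv2.imread("pics/top0.png");s=cv2.imread("pics/scene0.png")
def cr(im,x,y,w,h,k): return cv2.resize(im[y:y+h,x:x+w],None,fx=k,fy=k,interpolation=cv2.INTER_CUBIC)
a=np.hstack([cr(t,285,240,50,50,6),cr(s,303,235,50,50,6)])
b=np.hstack([cr(t,220,340,180,35,1.6667*1),cr(s,256,300,180,80,1.6667)[:58]])
c=cr(t,265,345,80,30,6)[:,:480]; d=cr(s,310,345,80,30,6)
out=np.zeros((600,800,3),np.uint8); out[:300,:600]=a; out[300:480,:480]=c; out[420:600,320:800]=d[:, :]
out[300:480,:480]=c[:180]; out2=np.zeros((660,600,3),np.uint8); 
out=np.zeros((600,600,3),np.uint8); out[:240,:240]=cv2.resize(a[:,:300],(240,240)); out[:240,300:540]=cv2.resize(a[:,300:],(240,240)); out[240:420,:480]=c; out[420:600,:480]=d
cv2.imwrite("pics/z.png",out)
C=np.array([onz("top",p,.2)for p in[(221,168),(397,170),(397,294),(219,292)]]);print(C.round(3),C.mean(0).round(3))
print("scene",[onz("scene",p,.2).round(3).tolist() for p in[(227,192),(390,165),(417,268),(252,318)]])
print("vent",onz("top",(310,264),.225),onz("scene",(328.5,260),.225))
print("handle",tri("top",(306,361),"scene",(346,366)))
print("edgeL",tri("top",(228.5,357),"scene",(267,372)),"R",tri("top",(385,358),"scene",(423,344)))
E
```

```text
[[ 0.806  0.197  0.2  ]
 [ 0.811 -0.143  0.2  ]
 [ 0.572 -0.144  0.2  ]
 [ 0.568  0.191  0.2  ]] [0.689 0.026 0.2  ]
scene [[0.806, 0.191, 0.2], [0.8, -0.145, 0.2], [0.576, -0.142, 0.2], [0.544, 0.179, 0.2]]
vent [0.62328276 0.02180851 0.225     ] [0.61737512 0.02134817 0.225     ]
handle (array([0.43544264, 0.02343337, 0.0985515 ]), np.float64(0.001159144965587254))
edgeL (array([0.44669094, 0.17056009, 0.17727261]), np.float64(0.001887408156051025)) R (array([ 0.44569327, -0.13504704,  0.10691225]), np.float64(0.00029981956288067056))
```

View pics/z.png

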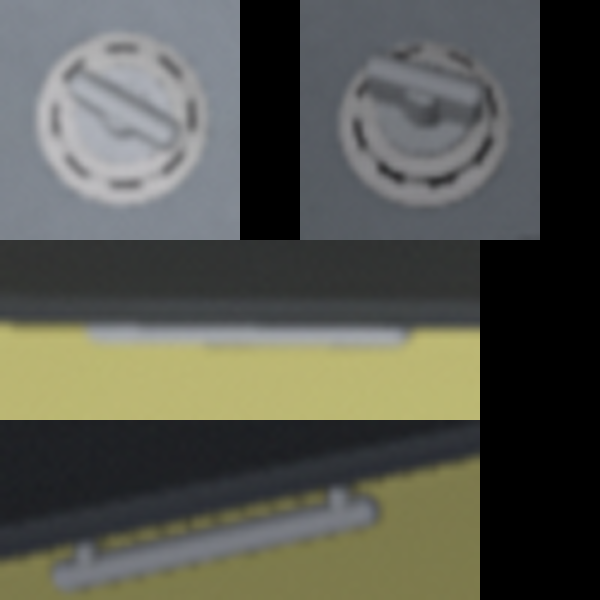

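The wing runs from upper left to lower right in the top view, centred at about (310.7,262.7). The handle bar is centred at about (306.5,359.5) in the top view and (345.8,365.3) in the scene view.

```bash
cat >> h.py <<'E'
yaw=np.radians(0.75)
Rz=lambda a:np.array([[np.cos(a),-np.sin(a),0],[np.sin(a),np.cos(a),0],[0,0,1]])
def tilted(t): 
    s,c=np.sin(t),np.cos(t); return Rz(yaw)@np.array([[-c,0,s],[0,1,0],[-s,0,-c]])
def hand(th,hx): return np.array([hx-.129*np.sin(th)-.035*np.cos(th),.031+.129*np.cos(th)-.035*np.sin(th)])
E
python3 - <<'E'
from h import *
from scipy.optimize import least_squares
h,e=tri("top",(306.5,359.5),"scene",(345.8,365.3));print("handle",h,e)
# rays vs handle model: theta, hx from the two rays (x-z plane)
for p in [("top",(306.5,359.5)),("scene",(345.8,365.3))]:
    for hx in(.567,.556):
        f=lambda v:(lambda P:onz(*p,P[1])[0]-P[0])(hand(v[0],hx))
        th=least_squares(f,[.65]).x[0];print(p[0],hx,"theta",th,hand(th,hx))
print("vent z.262",onz("top",(310.7,262.7),.262),"scene",onz("scene",(303+(423-300)/4.8,235+85/4.8),.262))
R=tilted(np.radians(20))
for P in [(.35,.024,.2),(.38,.024,.08),(.41,.024,.09),(.515,.024,.15)]: print(P,arm.solve_ik(P,R))
E
```

```text
handle [0.43764644 0.02266852 0.08834662] 0.0005965118290182585
top 0.567 theta 1.2201895865988415 [0.43382641 0.04243658]
top 0.556 theta 0.8131583899153171 [0.43823424 0.09422361]
scene 0.567 theta 1.0093555500607683 [0.43916871 0.07005331]
scene 0.556 theta 0.8294472863569063 [0.43722006 0.09229704]
vent z.262 [0.62300058 0.02102744 0.262     ] scene [0.61931562 0.02092524 0.262     ]
(0.35, 0.024, 0.2) [  -9.40362798   -1.77817441  127.87096251    6.13432449   34.34924255
 -104.62366765]
(0.38, 0.024, 0.08) None
(0.41, 0.024, 0.09) [  -7.41876783   20.35626888  131.62789268   18.82987637    8.65988254
 -116.31229636]
(0.515, 0.024, 0.15) [ -5.42387031  17.73317052 113.94106181   4.42056977  28.50417158
 -99.69063659]
```

```bash
cat >> h.py <<'E'
HX,HY=.556,.023
def tcp(th,back=0,t=np.radians(10),a=.014):
    x,z=hand(th,HX); n=np.array([np.cos(t),np.sin(t)]); zz=np.array([np.sin(t),-np.cos(t)])
    q=np.array([x,z])+a*zz-(.022+back)*n; return np.array([q[0],HY,q[1]])
E
python3 - <<'E'
from h import *
R=tilted(np.radians(10))
pre=tcp(.83,.025); up=pre+[0,0,.14]
for p in(up,pre,tcp(.83),tcp(.4),tcp(0,-.01)): print(p.round(3),arm.solve_ik(p,R))
arm.grip(0.0)
arm.move_to(up,R); print(arm.current_t(),arm.current_force())
arm.move_l(pre); print(arm.current_ee_pos(),arm.current_force())
for b in(.018,.012,.006,.002):
    arm.move_l(tcp(.83,b),feed=.05); print(b,arm.current_force().round(1))
print(arm.current_t()); cv2.imwrite("pics/s1.png",arm.snapshot("scene")[200:440,180:500,::-1])
E
```

```text
[0.393 0.023 0.21 ] [ -6.4912149    5.05968765 114.76975758   1.63110785  50.2601363
 -98.17528482]
[0.393 0.023 0.07 ] [  -6.4912149    22.61005711  126.22923727    3.45847197   21.27416075
 -100.35565542]
[0.418 0.023 0.075] [ -6.03837684  23.00496634 122.70325248   2.84940333  24.38713044
 -99.28172103]
[0.454 0.023 0.119] [ -5.47507608  19.37413685 115.18545729   1.85759111  35.51242933
 -97.64346747]
[0.512 0.023 0.144] [ -4.7734211   20.5074516  106.16583869   1.39441237  43.38068073
 -96.45357726]
3.5917 [-0.49702415  0.27768112  0.0485224 ]
[0.39359544 0.02306072 0.07067373] [ 1.14417443 -0.56219463 -0.39499989]
0.018 [0.4 0.8 0.1]
0.012 [-0.6 -0.2  0.2]
0.006 [ 0.1 -0.1 -0.4]
0.002 [-0.1  0.5 -0.1]
5.75
```

```bash
python3 - <<'E'
from h import *
for th in np.arange(.83,-.08,-.05):
    arm.move_l(tcp(th),feed=.05); f=arm.current_force()
    print(round(th,2),f.round(1),arm.current_ee_pos().round(4))
    if np.hypot(f[0],f[2])>18: break
print(arm.current_t()); cv2.imwrite("pics/s2.png",cv2.resize(arm.snapshot("scene")[200:440,180:500,::-1],None,fx=2,fy=2))
E
```

```text
0.83 [-1.2  0.8 -0. ] [0.4178 0.023  0.0746]
0.78 [-5.1  0.4  2.6] [0.4205 0.0231 0.0806]
0.73 [-7.1 -1.3  4.1] [0.424  0.0231 0.0864]
0.68 [-6.4  0.1  2.8] [0.4279 0.0231 0.0919]
0.63 [-6.2  0.8  3.5] [0.4322 0.0231 0.0974]
0.58 [-6.3  0.8  3.7] [0.4368 0.0231 0.1026]
0.53 [-3.4 -0.2  1.8] [0.4418 0.023  0.1076]
0.48 [-2.3  0.5  1.1] [0.447  0.0229 0.1121]
0.43 [-0.7  0.4  0.1] [0.4521 0.0229 0.1165]
0.38 [ 0.5 -0.3  0.6] [0.4572 0.0229 0.1205]
0.33 [-0.5  0.7 -0.2] [0.4625 0.023  0.1244]
0.28 [-1.  -0.1 -0. ] [0.4681 0.023  0.128 ]
0.23 [-0.   0.2 -1. ] [0.4739 0.023  0.1313]
0.18 [0.4 0.3 0.4] [0.4799 0.023  0.1343]
0.13 [-0.3  0.6 -0. ] [0.486 0.023 0.137]
0.08 [-0.8  0.4 -0.4] [0.4922 0.023  0.1394]
0.03 [-0.6  0.2 -0.8] [0.4985 0.023  0.1414]
-0.02 [-24.2  -3.3  10.2] [0.4997 0.0231 0.1416]
10.8667
```

View pics/s2.png

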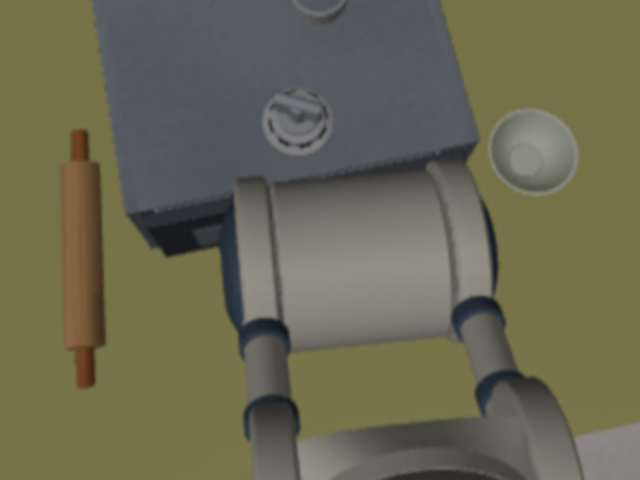

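The left end of the door is dark and near upright at (200,240), but the gripper hides the rest. The 24 N stop matches the shut position to 2 mm. I'll retreat and check.

```bash
python3 - <<'E'
from h import *
p=arm.current_ee_pos()
arm.move_l(p+[-.05,0,.0],feed=.1); print(arm.current_force())
arm.move_l(p+[-.08,0,.2],feed=.3)
a=arm.snapshot("scene")[140:440,190:510];b=arm.snapshot("top")[140:440,190:430]
cv2.imwrite("pics/s3.png",cv2.resize(np.hstack([a,b])[:,:,::-1],None,fx=1.4,fy=1.4)); print(arm.current_t(),arm.current_joint_positions())
E
```

```text
[-0.22865934 -0.25699258  0.71590077]
12.5417 [ -5.98751626  -1.10862514  98.42544143   1.22104871  72.92084795
 -96.99361109]
```

View pics/s3.png

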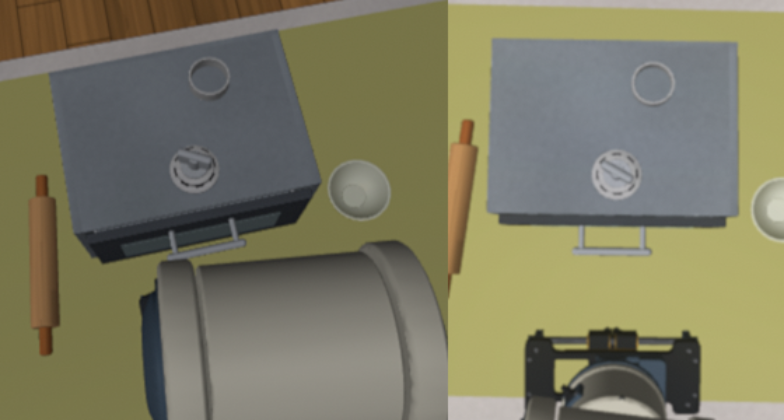

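The door now looks upright: its top edge shows as a thin dark band and the handle stands clear at about (307,320) in the top view. I'll check those numbers, then hover over the vent with J6 near −153 so it has room to turn clockwise.

```bash
cat >> h.py <<'E'
def down(yd):  # tool pointing down, y axis at yaw yd degrees
    a=np.radians(yd); y=np.array([np.cos(a),np.sin(a),0]); z=np.array([0,0,-1.]); return np.c_[np.cross(y,z),y,z]
E
python3 - <<'E'
from h import *
print("handle x (0.521 shut)",onz("top",(307,320),.16),"door top (.556)",onz("top",(307,300.7),.191))
arm.move_l([.45,.02,.40],down(90),feed=.25)
arm.grip(.08)
arm.move_to([.615,.021,.34],down(147)); print(arm.current_joint_positions(),arm.current_t())
c=arm.get_calibration("wrist"); im=arm.snapshot("wrist"); cv2.imwrite("pics/w.png",im[:,:,::-1])
np.savez("w.npz",K=c["intrinsics"],T=c["cam_to_world"])
E
```

```text
handle x (0.521 shut) [0.51910903 0.02440981 0.16      ] door top (.556) [0.55597214 0.02551948 0.191     ]
[-3.60354936e+00  2.23526725e+01  6.72975360e+01 -3.01824881e-03
  9.03429387e+01 -1.50490440e+02] 15.1917
```

View pics/w.png

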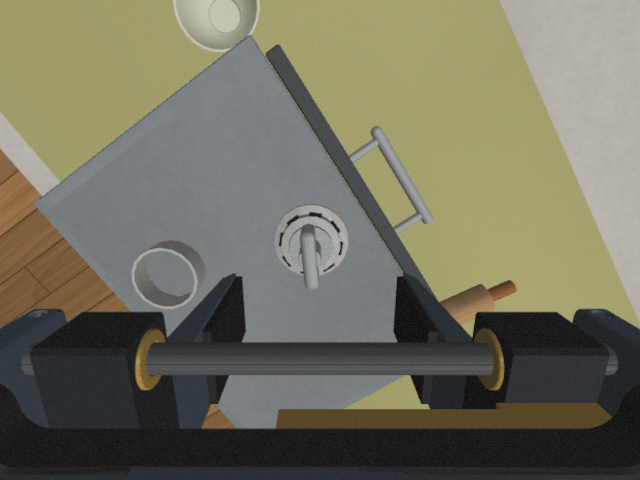

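The wing's top runs from about (307,226) to (312,286), near vertical between the fingers. The door matches shut: the handle is at x = 0.519 and the door's top at 0.556.

```bash
python3 - <<'E'
from h import *
d=np.load("w.npz");c=dict(intrinsics=d["K"],cam_to_world=d["T"])
a=onz("wrist",(307.3,225),.262,c);b=onz("wrist",(312,288),.262,c);m=(a+b)/2;ang=np.degrees(np.arctan2(*(b-a)[1::-1]))
print(a,b,m,np.linalg.norm(a-b),ang)
base=onz("wrist",(311.5,240.5),.215,c);print("body",base)
yd=(ang+90)%180; print("ydeg",yd)
if np.linalg.norm(m[:2]-[.621,.021])<.008 and .04<np.linalg.norm(a-b)<.052 and abs(yd-147)<12:
    R=down(yd); arm.move_l([m[0],m[1],.34],R); arm.move_l([m[0],m[1],.232],feed=.08); print(arm.current_force())
    arm.grip(0.0); print(arm.current_width(),arm.current_grasp_force(),arm.current_force(),arm.current_torque(),arm.current_joint_positions(),arm.current_t())
E
```

```text
[ 0.60734536 -0.00638369  0.262     ] [0.63154264 0.0365253  0.262     ] [0.619444   0.01507081 0.262     ] 0.0492614372942254 60.58043361946688
body [0.61921062 0.01540451 0.215     ]
ydeg 150.58043361946687
[ 1.0096654  -0.48236283  0.13454654]
0.017401485635284954 29.994218945503235 [ 5.12452891 -3.2327855  -1.99705964] [-0.40045362 -0.72569027 -0.08031497] [-4.13884775e+00  2.69404359e+01  7.64793393e+01 -2.27897840e-02
  7.65131950e+01 -1.54705399e+02] 17.9667
```

```bash
python3 - <<'E'
from h import *
a=arm.snapshot("wrist")[150:450,200:440];b=arm.snapshot("top")[220:300,270:350]
cv2.imwrite("pics/w2.png",np.hstack([cv2.resize(a,(480,600)),cv2.resize(b,(300,300)).repeat(2,0)])[:,:,::-1])
print(arm.current_ee_pos(),arm.current_force(),arm.current_torque())
E
```

```text
[0.62002917 0.01475573 0.23207381] [ 4.99642029 -2.44315966 -2.89841163] [-0.43128895 -0.66398419 -0.01346321]
```

View pics/w2.png

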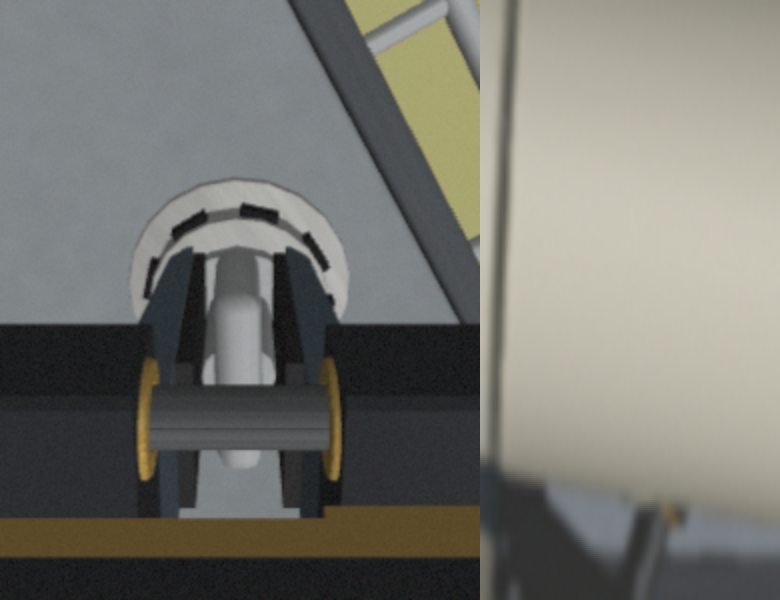

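The pads hold a round boss 17 mm wide at the foot of the wing (crop (205–275, 355–385)), not the 11 mm flats. I'll regrip a little higher.

```bash
python3 - <<'E'
from h import *
p0=arm.current_ee_pos()
for z in(.238,.243,.248):
    arm.grip(.05); arm.move_l([p0[0],p0[1],z],feed=.05); arm.grip(0.0)
    print(z,arm.current_width(),arm.current_force().round(1),arm.current_torque().round(2),arm.current_t())
    if arm.current_width()<.0135: break
E
```

```text
0.238 0.01709284662725331 [ 1.3 -0.8 -1.2] [-0.06 -0.16 -0.06] 19.6083
0.243 0.016343415585237484 [ 2.1 -0.6 -1.4] [-0.03 -0.11 -0.  ] 21.1333
0.248 0.01606629948971018 [ 0.3 -0.7 -1.7] [-0.01 -0.12  0.01] 22.6833
```

```bash
python3 - <<'E'
from h import *
p0=arm.current_ee_pos()
for z in(.253,.257):
    arm.grip(.024); arm.move_l([p0[0],p0[1],z],feed=.05); arm.grip(0.0)
    print(z,arm.current_width(),arm.current_force().round(1),arm.current_torque().round(2),arm.current_t())
    if arm.current_width()<.0135: break
c=arm.get_calibration("wrist");np.savez("w.npz",K=c["intrinsics"],T=c["cam_to_world"])
a=arm.snapshot("wrist")[200:420,220:420];cv2.imwrite("pics/w3.png",cv2.resize(a,None,fx=2.7,fy=2.7,interpolation=cv2.INTER_CUBIC)[:,:,::-1])
E
```

```text
0.253 0.015693034986334776 [0.3 0.7 2.2] [ 0.11  0.13 -0.03] 23.6083
0.257 0.010564162750583526 [ 0.5  0.7 -0.1] [ 0.02 -0.01 -0.04] 24.5833
```

View pics/w3.png

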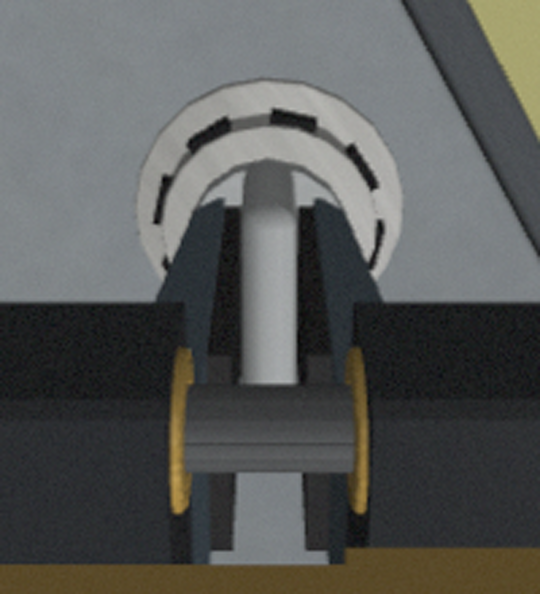

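The width now reads 10.6 mm, so the pads hold the flats and the wing is aligned. I'll turn clockwise in small steps, nulling side force to follow the true axis and watching for the seating torque.

```bash
cat >> h.py <<'E'
def yawd():
    y=arm.current_tool_rot()[:,1]; return np.degrees(np.arctan2(y[1],y[0]))
E
python3 - <<'E'
from h import *
c=arm.current_ee_pos().copy(); c[2]=.257; y0=150.58; tz0=arm.current_torque()[2]
t0=arm.current_t(); log=[]
for k in range(1,40):
    yd=y0-4*k
    try: arm.move_l(c,down(yd),feed=.05)
    except Exception as e: print("EXC",e);break
    f=arm.current_force();tq=arm.current_torque()[2]
    log.append((4*k,round((y0-yawd())%360,1),round(tq,2),f.round(1).tolist(),(c[:2]*1e3).round(1).tolist(),round(arm.current_width()*1e3,1),round(arm.current_t(),1)))
    if abs(tq)>.45 or np.hypot(f[0],f[1])>25 or arm.current_t()>46 or not .008<arm.current_width()<.0135: break
    s=f[:2]*.00007; n=np.linalg.norm(s)
    if n>.00015: c[:2]+=s
for l in log[:3]+log[3:-4:3]+log[-4:]: print(l)
print(arm.current_joint_positions()[5])
np.save("c.npy",c)
E
```

```text
(4, np.float64(3.9), np.float64(-0.1), [-2.7, 1.5, 0.8], [620.2, 14.7], 10.7, 24.9)
(8, np.float64(7.8), np.float64(-0.09), [-5.0, 3.1, 2.8], [620.0, 14.8], 10.9, 25.1)
(12, np.float64(11.8), np.float64(-0.05), [-4.3, 3.0, 3.7], [619.6, 15.0], 10.5, 25.4)
(16, np.float64(15.8), np.float64(-0.01), [-5.7, 3.0, 3.4], [619.3, 15.2], 10.5, 25.6)
(28, np.float64(27.8), np.float64(-0.07), [-3.5, 4.9, 2.5], [618.4, 16.0], 10.7, 26.4)
(40, np.float64(39.8), np.float64(-0.02), [-3.3, 5.1, 2.1], [617.7, 17.1], 10.4, 27.1)
(52, np.float64(51.8), np.float64(-0.03), [-1.9, 6.2, 1.3], [617.1, 18.2], 10.6, 27.9)
(64, np.float64(63.8), np.float64(-0.01), [-0.2, 4.8, -0.9], [616.8, 19.5], 10.3, 28.6)
(76, np.float64(75.8), np.float64(-0.07), [0.2, 6.3, -1.0], [616.8, 20.6], 10.6, 29.4)
(88, np.float64(87.8), np.float64(-0.02), [2.6, 7.1, -1.8], [617.0, 21.8], 10.7, 30.1)
(96, np.float64(95.8), np.float64(-0.04), [1.9, 4.7, -2.0], [617.4, 22.7], 10.5, 30.6)
(100, np.float64(99.8), np.float64(-0.05), [4.7, 6.0, -2.3], [617.5, 23.0], 10.8, 30.9)
(104, np.float64(103.8), np.float64(-0.04), [3.3, 4.1, -2.0], [617.8, 23.5], 10.6, 31.1)
(108, np.float64(107.8), np.float64(0.45), [3.2, 4.7, -2.1], [618.1, 23.8], 10.8, 31.4)
-46.11635300499304
```

The torque jumps to 0.45 N m at about 108°, in line with the roughly 107° I expected from the wing's starting angle. I'll confirm the stop with a small extra turn, then back off 90° from the knee.

```bash
python3 - <<'E'
from h import *
c=np.load("c.npy"); y0=150.58
rd=lambda:((y0-yawd())%360,arm.current_torque()[2])
arm.sleep(.1); a1,t1=rd(); arm.move_l(c,down(y0-109.5),feed=.05); arm.sleep(.1); a2,t2=rd(); print(a1,t1,a2,t2,arm.current_width())
k=(t2-t1)/(a2-a1); knee=a1-(t1+.04)/k if k>.1 else a1-1.5
knee=min(max(knee,104),a1); print("slope",k,"knee",knee)
end=knee-90; g=a2; n=24
for i,g in enumerate(np.linspace(a2,end,n+1)[1:]):
    arm.move_l(c,down(y0-g),feed=.05); f=arm.current_force()
    if i%5==0 or i==n-1: print(round(g,1),rd(),f.round(1),(c[:2]*1e3).round(1),arm.current_width())
    if np.hypot(f[0],f[1])>25 or not .008<arm.current_width()<.0135: print("BREAK",f);break
    if i<n-1: c[:2]+=f[:2]*.00007
np.save("c.npy",c); print(arm.current_t())
E
```

```text
107.74357186797428 0.42131959693939824 109.23010054115223 0.7072899467606337 0.010980782318509255
slope 0.19237459389860265 knee 105.34554420958945
105.3 (np.float64(105.22899455134473), np.float64(0.177146508630747)) [ 4.1  4.1 -2.7] [618.1  23.8] 0.010661534063565032
85.8 (np.float64(85.93169073182904), np.float64(0.05169201604135665)) [-2.2 -5.2  0.4] [618.   23.2] 0.010852722418714749
66.2 (np.float64(66.37385455132858), np.float64(0.05298031184345022)) [-0.9 -5.7 -0.2] [617.2  21.3] 0.01074518775231403
46.6 (np.float64(46.81869608233838), np.float64(0.03434063006673786)) [ 1.4 -5.1 -0.4] [617.   19.3] 0.01061435350075303
27.1 (np.float64(27.256627573954674), np.float64(0.09827260014180053)) [ 1.9 -4.6 -2.6] [617.5  17.3] 0.010702400689450843
15.3 (np.float64(15.522692282918825), np.float64(0.06645667023740269)) [ 2.8 -4.8 -3.6] [618.1  16.3] 0.010385273092418268
37.8333
```

```bash
python3 - <<'E'
from h import *
a=arm.snapshot("wrist")[150:450,200:440];b=arm.snapshot("scene")[130:430,190:510]
cv2.imwrite("pics/w4.png",cv2.resize(np.hstack([a,b]),None,fx=1.4,fy=1.4)[:,:,::-1])
print(arm.current_grasp_force(),arm.current_width())
E
```

```text
29.97266113758087 0.010849413344674428
```

View pics/w4.png

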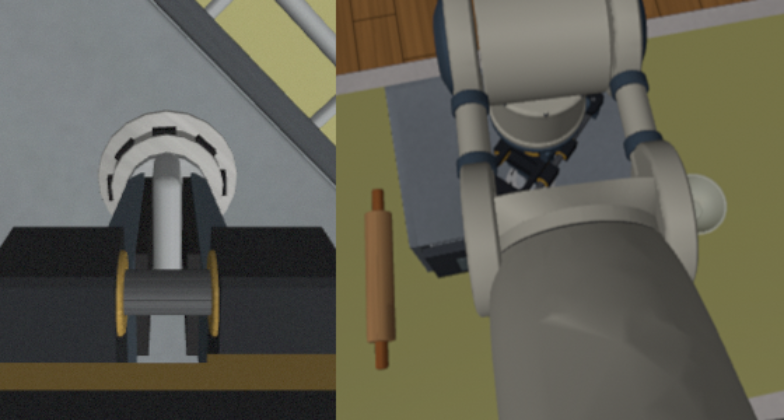

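The wing is still square between the pads at (165,220), the door is shut, and the pin and dish are where they were. Handing in.

```bash
python3 -c "
from rig import arm
print(arm.sign_off())"
```

```text
the job is handed in; nothing more can be done
None
```

Job handed in at about 38 s: the door is shut, and the vent screw was seated clockwise, backed off 90° and left held in the gripper; the pin and dish look unmoved, and the cutter was hidden by the arm in the last picture.

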